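# Pump the ratchet jar clamp tight on a honey jar

## Task

Set the amber honey jar upright on the bed of the ratchet clamp, between the sprung orange face and the V-shaped back stop, then hold the black grip of the red lever and pump it in short strokes, feeling for the rubber stop at the end of each stroke and not forcing the lever against it. Advance the clamp only by its lever, until the jar sits firmly in the V with the orange face pressed 10 to 20 mm back onto its ram, and no tighter, for it is glass. Then let the lever go back to rest, let go of it, and leave the other goods where they stand.

Things in the scene. Friction and masses are not known exactly. Their poses are not given: they have to be found in the camera images.
- honey_jar: Amber glass jar with a brass-coloured lid and a paper label: glass cylinder 62 mm across and 96 mm high, lid 58 mm across above it, 120 mm high in all, about 0.45 kg. Origin: centre of its underside; z up its axis. It stands on the counter in one of three places, the other two hold the olive jar and the tin.
- clamp: Fixed ratchet jar clamp on a grey bed plate 290 x 130 x 10 mm (local x -215 to +75, y -85 to +45 mm). Origin at counter height on the clamp's centre line; local x runs from the ram towards the back stop, z up. The jar stands on the bed's top, local z 10 mm. Two aluminium guides for the ram, tops at z 67 mm, at local x -172 and -76 mm.
- backstop: Fixed orange V-shaped back stop, 58 mm high above the bed, set anew for each job along the clamp's x. Origin: on the bed's top, exactly where the axis of the 62 mm jar stands when fully seated in the V; axes as the clamp's. The V's two faces lie on its +x side, at 30 degrees either side of x.
- ram: Steel ram with ratchet rack carrying the sprung orange face; slides along the clamp's +x. Origin at the clamp's origin when fully open; its clamp-local x is its advance, 0 to 75 mm. Each full lever stroke wins one tooth of 9 to 10 mm; it runs 1 to 4 mm past and falls back on a catch, which keeps it from going back. Never push it by hand.
- pad_face (a point): Centre of the orange face, 50 x 50 mm, upright, looking along clamp +x, 47 mm above the counter, top at 72 mm. Open: at clamp-local x -49 mm, 14 to 28 mm short of a seated jar. A spring of 1.6 N/mm lets it be pressed back up to 32 mm: s mm back, it presses the jar with 1.6 s N. Firm from 14 N; glass safe to 38 N at rest and 44 N at any moment.
- ram_nose (a point): Centre of the front end of the steel ram, behind the orange face on the brass stem (45 mm above the counter). It lies 38 mm behind pad_face along x with the spring free; 38 mm minus the distance between the two along the clamp's x is how far the face is pressed back.
- lever: Flat red pump lever, 60 to 68 mm above the counter, on a vertical pivot. Origin on the pivot axis at counter height (clamp-local x -120, y -41 mm); its own -y axis points to the grip, at rest turned 0.35 rad anticlockwise (from above) from the clamp's -y. A drive stroke turns it clockwise seen from above: the grip moves towards clamp -x. A spring returns it (2 N at the grip).
- pivot (a point): Pivot of the lever, 64 mm above the counter. From rest the lever has 0.08 to 0.29 rad of lost motion, drives a tooth, wins it, and 0.01 to 0.06 rad later meets a rubber stop: force rises steeply. The stop lies 0.47 to 0.71 rad from rest, set differently each episode, constant within one, not measured: feel for it. A stroke short of it wins no tooth.
- handle (a point): Middle of the upright black grip at the lever's end, 160 mm from the pivot, 103 mm above the counter: a cylinder 26 mm across, from 70 to 126 mm above the counter, free to spin on its own axis; take it from above. Driving takes 2 to 5 N here unloaded, up to about 10 N when tightening. Hold it with 30 N or more, or the fingers are pushed open. Near the end of a stroke creep and watch the force.
- bumper: Black rubber stop block on the bed (18 x 14 x 32 mm; origin at the middle of the lower edge of the face that is struck), hit by a brass arm of the lever 45 mm from the pivot. It gives a little. It must not take more than 36 N, which is 10 N at the grip on top of the force that drives the ram.
- olive_jar: Green glass jar with a white lid, same shape as the honey jar. Leave it alone.
- tin: Tin with a blue label, 68 mm across, 105 mm high. Leave it alone.
- cereal_box: Cardboard box with yellow front, 55 x 140 x 130 mm, standing. Leave it alone.
- cracker_box: Red carton, 60 x 150 x 120 mm. Leave it alone.
- mug: White mug, 80 mm across, 90 mm high. Leave it alone.
- spice: Spice jar with red cap, 44 mm across, 100 mm high. Leave it alone.
Things that resemble listed ones, but are neither listed nor needed, are in the scene too. Leave any pink look-alike of the honey_jar alone.

How it is judged:
By the outcome, as a careful person would: the job done as asked, in the order asked, and still so for the second after the job is handed in, with the robot touching nothing.
It also fails if it takes over 72 s, if anything falls off the work surface, if the arm or the gripper's body presses on something with over 40 N, if the wrist force passes 120 N, or if a joint passes its speed limit or range.

## Robot

A 6-joint arm with a two-finger parallel gripper is mounted at the origin on the work surface. World frame = base frame: x ahead of the robot, y to its left, z up, the work surface at z = 0. Lengths are in mm, angles in rad, forces in N, time in s.
With the tool pointing down it reaches from about 275 to 725 mm from the base axis. Payload 15.9 kg.
Tool frame: the origin (TCP) lies midway between the tips of the shut fingers; the grasp point (between the pads) lies 19 mm behind it; z points along the fingers, y is the line along which they close (so a half turn about z gives the same grasp; the last joint's range is limited). The gripper opens to 85 mm and grips with 20 to 120 N. Pads are 22 mm wide; open, the fingers measure 114 mm over their backs; the gripper's body (76 mm by 85 mm) begins 54 mm behind the grasp point. The pads swing forward as they close: fully open they stand 13 mm farther back than shut.
Start: joints at [1.327, 0.213, -0.034, 1.323, 0, 1.571], TCP at [120.691, 485.2, 210.206] pointing down, gripper open.
Joint ranges: [-2.98, 2.98], [-0.74, 1.72], [-1.14, 1.35], [-2.1, 2.04], [-1.57, 1.44], [-3.14, 3.14]. Speed limits (rad/s): [1.89, 1.89, 2.39, 2.57, 3.14, 3.14].

## Interface

Orientations are given as a unit quaternion [x, y, z, w].
In Python, from workcell import arm gives the robot as it stands. The module is installed in compiled form; this text tells all that it offers. Calls block until the motion is done:
- arm.move_to(position, orientation): joint-space move of the TCP to a pose.
- arm.movel(position, attitude=None, feed=150, guard=None): straight line of the TCP; attitude=None keeps the orientation; feed is the mean speed in mm/s. With guard (N) it stops when the force on the tool has changed by that much, and returns True; else False.
- arm.goto_joints(angles): joint-space move.
- arm.set_gripper(opening): opening from 0.0 (shut) to 1.0 (fully open); the grip force is fixed at half the most; returns when the fingers have stopped.
- arm.dwell(seconds).
- arm.ik(position, orientation): joint angles nearest the present ones, or None.
- arm.state(): the state.
- arm.capture(name): name is "scene" or "top" or "wrist"; returns (picture, depth): 384x512x3 uint8, red, green, blue; 384x512 float32, mm along the optical axis (not along the pixel's ray), 0 where there is no reading.
- arm.camera_params(name): a dict with "mtx" (3x3 intrinsics, pixels), "xyz" and "rotation" of the camera in the world. Camera axes: x right, y up, looking along -z (the intrinsics and any distortion apply to the point x, -y, -z); pixel columns grow to the right and rows downward; lengths in mm; the calibration is good to about 2 mm. A picture is of the moment at which its call begins: read the wrist's pose just before it. camera_params takes no time and is no camera call; for the wrist camera it gives the pose at the moment of the call.
A pose or a line that the arm cannot do raises arm.MotionError and nothing moves.
- arm.hand_in(): hands the job in; it is judged then, once.
The state is a dict: "t": time; "qpos": joint angles; "qd": joint speeds; "joint_torque": joint torques, N m; "tool_pos": TCP position; "tool_rot": TCP orientation; "force": force on the tool from outside, world axes, zero at the start; "wrist_torque": the same for the moment, N m; "finger_gap": opening from 0.0 (shut) to 1.0 (fully open); "grasp_force": force on a finger pad.
Only numpy, scipy, OpenCV 4.12 (cv2) and the standard library are available. Lean on these libraries where they do the work, as an engineer would, in place of code of your own. Each camera call takes 0.05 s, during which the arm holds its last target. There are 200 camera calls.

## Working session

There is one attempt and no reset: what is moved stays moved. The work goes in short steps, each a Python script; the robot and the scene stay as the last script left them, time stands still between calls to the robot, and variables do not carry over. Pictures are saved under pics/ and viewed, at most 10 in all, crops included, and the job is handed in when it is done.

```bash
mkdir -p pics; cat > h.py <<'E'
import numpy as np, cv2
from workcell import arm
def snap(name,fn):
    P=arm.camera_params(name); im,d=arm.capture(name)
    cv2.imwrite(f'pics/{fn}.png',cv2.cvtColor(im,cv2.COLOR_RGB2BGR)); np.savez(f'pics/{fn}.npz',im=im,d=d,K=P['mtx'],t=P['xyz'],R=P['rotation'])
    return im,d,P
E
python3 - <<'E'
from h import *
a=snap('scene','s0');b=snap('top','t0')
for n in('scene','top','wrist'):
    P=arm.camera_params(n);print(n,{k:np.round(np.array(v),3).tolist() if not isinstance(v,str) else v for k,v in P.items()})
cv2.imwrite('pics/both0.png',cv2.resize(np.vstack([cv2.imread('pics/s0.png'),cv2.imread('pics/t0.png')]),(400,600)) ) if 0 else None
print(arm.state())
E
```

```text
scene {'mtx': [[399.56, 0.0, 252.494], [0.0, 399.56, 186.521], [0.0, 0.0, 1.0]], 'xyz': [1364.52, -238.564, 900.976], 'rotation': [0.31, 0.231, 0.53, 0.755]}
top {'mtx': [[375.312, 0.0, 258.067], [0.0, 375.312, 193.095], [0.0, 0.0, 1.0]], 'xyz': [416.794, 5.485, 1195.917], 'rotation': [-0.06, 0.054, 0.707, -0.703]}
wrist {'mtx': [[296.608, 0.0, 255.004], [0.0, 296.608, 194.688], [0.0, 0.0, 1.0]], 'xyz': [43.269, 504.539, 373.613], 'rotation': [-0.125, -0.097, 0.608, 0.778]}
{'t': 0.1, 'qpos': array([ 1.32700021e+00,  2.13292836e-01, -3.49818103e-02,  1.32349568e+00,
        4.78371817e-06,  1.57082879e+00]), 'qd': array([-0.00117729, -0.00200033,  0.00201533, -0.00014446, -0.00097618,
       -0.00028212]), 'joint_torque': array([ 1.56809815e-04, -6.87255478e+01,  4.87803769e+01,  1.24669311e-02,
       -1.22621503e-05,  9.77519079e-07]), 'tool_pos': array([120.6149113 , 484.90259377, 209.77847774]), 'tool_rot': array([ 1.21612501e-01,  9.92577535e-01, -4.83093577e-04, -6.15833646e-05]), 'force': array([ 0.21228895, -0.24922653,  0.66621515]), 'wrist_torque': array([-0.01060563,  0.01458954, -0.00904999]), 'grasp_force': 0.0, 'finger_gap': 1.0025921692434698}
```

View pics/t0.png

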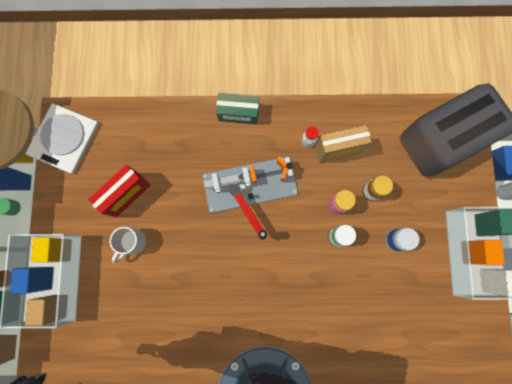

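View pics/s0.png

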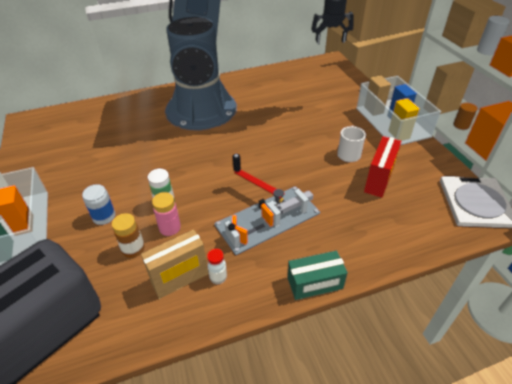

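The top view shows the clamp at (250,183) with the lever grip at (262,234). Two jars have brass lids, at top (344,202) / scene (165,213) and at top (380,187) / scene (127,235). The first has a pink body, so it is the look-alike. The second has an amber body and a paper label, so it fits the honey jar. The olive jar is at top (345,236) and the tin at (404,240). I'll confirm this in a crop and measure.

```bash
cat >> h.py <<'E'
from scipy.spatial.transform import Rotation as Ro
def load(fn):
    z=np.load(f'pics/{fn}.npz'); return z['im'],z['d'],dict(mtx=z['K'],xyz=z['t'],rotation=z['R'])
def rays(P,uv):
    K=P['mtx']; uv=np.atleast_2d(uv).astype(float)
    c=np.c_[(uv[:,0]-K[0,2])/K[0,0],-(uv[:,1]-K[1,2])/K[1,1],-np.ones(len(uv))]
    q=np.asarray(P['rotation']); R=q if q.shape==(3,3) else Ro.from_quat(q).as_matrix()
    return np.asarray(P['xyz']),c@R.T
def onplane(P,uv,z):
    o,r=rays(P,uv); return o+r*((z-o[2])/r[:,2])[:,None]
def cloud(d,P):
    v,u=np.mgrid[:d.shape[0],:d.shape[1]]; o,r=rays(P,np.c_[u.ravel(),v.ravel()])
    p=o+r*d.reshape(-1,1); p[d.ravel()<=0]=np.nan; return p.reshape(d.shape+(3,))
def tri(P1,a,P2,b):
    o1,r1=rays(P1,a);o2,r2=rays(P2,b);r1=r1[0];r2=r2[0]
    s=np.linalg.lstsq(np.c_[r1,-r2],o2-o1,rcond=None)[0]
    p,q=o1+s[0]*r1,o2+s[1]*r2; return (p+q)/2,np.linalg.norm(p-q)
def blobs(im,lo,hi,box,mn=15):
    x0,y0,x1,y1=box; h=cv2.cvtColor(im,cv2.COLOR_RGB2HSV)
    m=cv2.inRange(h,np.array(lo),np.array(hi)); k=np.zeros_like(m);k[y0:y1,x0:x1]=m[y0:y1,x0:x1]
    n,l,s,c=cv2.connectedComponentsWithStats(k)
    return [(s[i,4],c[i].round(1),l==i) for i in np.argsort(-s[1:,4])+1 if s[i,4]>=mn]
E
python3 - <<'E'
from h import *
im,d,P=load('s0'); it,dt,Pt=load('t0')
c1=cv2.resize(im[150:290,70:270],(800,560),interpolation=cv2.INTER_CUBIC)
cv2.imwrite('pics/crop0.png',c1[:,:,::-1])
C=cloud(dt,Pt); S=cloud(d,P)
for n,u,v in [('table',300,300),('honeylid',381,186),('pinklid',345,200),('bed',250,203),('grip',262,234),('box',345,150),('olive',345,235),('tin',405,239)]:
    print(n,C[v,u].round(1), it[v,u])
for n,u,v in [('table',300,120),('honeylid',125,222),('grip',237,162)]: print('S',n,S[v,u].round(1),im[v,u])
A=blobs(it,(15,120,120),(30,255,255),(320,160,420,220));B=blobs(im,(15,120,120),(30,255,255),(100,180,190,260))
for a in A[:4]:print('top',a[0],a[1],np.nanmedian(C[a[2]],0).round(1))
for a in B[:4]:print('sc',a[0],a[1],np.nanmedian(S[a[2]],0).round(1))
E
```

```text
table [ 278.1 -112.     1.2] [160 109  65]
honeylid [ 612.  -343.3  118. ] [230 189  79]
pinklid [ 571.  -236.2  121.8] [230 192  79]
bed [579.2  41.4   9.9] [ 99 105 107]
grip [474.1   3.9 131.4] [189 187 188]
box [ 723.1 -245.1  110.4] [119  93  46]
olive [ 470.6 -232.4  119.7] [243 243 240]
tin [ 459.  -408.1  103.4] [216 222 219]
S table [213.7 340.8  -0.7] [166 109  59]
S honeylid [ 615.2 -342.1  117.5] [232 186  70]
S grip [487.2   3.3 111.9] [20 21 24]
top 880 [373.6 176. ] [ 666.9 -345.3    2.6]
top 394 [345.1 197.8] [ 577.2 -241.3  118.8]
top 42 [356.9 215.3] [ 539.9 -298.3   -0.6]
top 38 [403.4 210.3] [ 5.535e+02 -4.493e+02 -1.000e-01]
sc 538 [123.9 224.1] [ 621.  -346.4  118.9]
sc 378 [162.9 201.4] [ 578.3 -236.4  119.4]
sc 343 [164.5 244.4] [ 731.2 -259.4  129.7]
sc 268 [178.3 254.2] [ 771.3 -230.   129.3]
```

View pics/crop0.png

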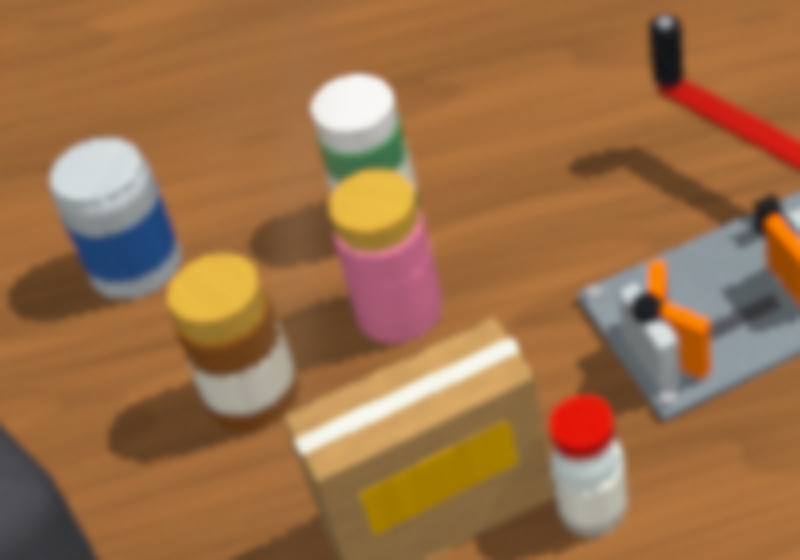

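The crop confirms it. The jar at scene (127,235) has amber glass, a paper label and a brass lid, so it is the honey jar. The one at (165,215) is solid pink. Next I need a coarse clamp pose and the geometry for wrist views.

```bash
python3 - <<'E'
from h import *
it,dt,Pt=load('t0'); C=cloud(dt,Pt)
h=cv2.cvtColor(it,cv2.COLOR_RGB2HSV)
m=((h[...,1]<70)&(abs(C[...,2]-10)<9)).astype(np.uint8); m[:150]=0;m[215:]=0;m[:,:195]=0;m[:,310:]=0
p=C[m>0]; print(len(p),np.nanmedian(p[:,2]))
r=cv2.minAreaRect(p[:,:2].astype(np.float32)); print(r,cv2.boxPoints(r).round(1).tolist())
s=arm.state(); P=arm.camera_params('wrist')
Rt=Ro.from_quat(s['tool_rot']); Rc=Ro.from_quat(P['rotation'])
print('cam in tool',Rt.inv().apply(P['xyz']-s['tool_pos']).round(1)); print('axis in tool',(Rt.inv()*Rc).apply([[0,0,-1],[1,0,0],[0,1,0]]).round(3))
for lo,hi,n in [((0,180,120),(6,255,255),'red'),((8,200,180),(16,255,255),'orange')]:
    for a in blobs(it,lo,hi,(200,150,310,245),6)[:4]: print(n,a[0],a[1],np.nanmedian(C[a[2]],0).round(1))
E
```

```text
2419 9.941770642919892
((641.9703979492188, 43.24412536621094), (132.92385864257812, 291.96844482421875), 11.57785701751709) [[547.5999755859375, 172.89999389648438], [606.2000122070312, -113.0999984741211], [736.4000244140625, -86.4000015258789], [677.7999877929688, 199.60000610351562]]
cam in tool [  79.8    0.2 -163.8]
axis in tool [[-0.312  0.     0.95 ]
 [-0.001  1.    -0.001]
 [ 0.95   0.001  0.312]]
red 304 [248.6 213.5] [538.   42.7  67.7]
orange 27 [282.4 164.7] [691.9 -62.5  64.8]
orange 21 [253.  173.3] [660.4  30.2  70.9]
orange 12 [283.5 175.3] [656.2 -63.4  66.9]
orange 6 [251.3 175.5] [659.7  36.3  70.2]
```

```bash
cat >> h.py <<'E'
ex=np.array([.2007,-.9796,0]); ex/=np.linalg.norm(ex); ey=np.array([-ex[1],ex[0],0])
def quat(xt):  # tool pointing down, tool x along xt
    x=np.asarray(xt,float);z=np.array([0,0,-1.]); return Ro.from_matrix(np.c_[x,np.cross(z,x),z]).as_quat()
Q=quat(-ex)
E
python3 - <<'E'
from h import *
for p in [(640,60,270),(610,-100,300),(617,-344,65),(676,-20,75),(676,-20,160),(475,4,88)]:
    q=arm.ik(p,Q); print(p,None if q is None else q.round(2))
arm.move_to([640,60,270],Q); print(arm.state()['t']); a=snap('wrist','w1')
arm.move_to([610,-100,300],Q); print(arm.state()['t']); b=snap('wrist','w2')
cv2.imwrite('pics/w1big.png',cv2.resize(a[0][:,:,::-1],(800,600),interpolation=cv2.INTER_CUBIC))
E
```

```text
(640, 60, 270) [0.09 0.55 0.61 1.63 0.   1.46]
(610, -100, 300) [-0.16  0.5   0.61  1.68  0.    1.21]
(617, -344, 65) [-0.51  0.7   0.35  1.22  0.    0.86]
(676, -20, 75) [-0.03  0.63  0.25  1.19  0.    1.34]
(676, -20, 160) [-0.03  0.61  0.43  1.39  0.    1.34]
(475, 4, 88) [ 0.01  0.22 -0.34  1.01  0.    1.38]
2.5
3.25
```

View pics/w1big.png

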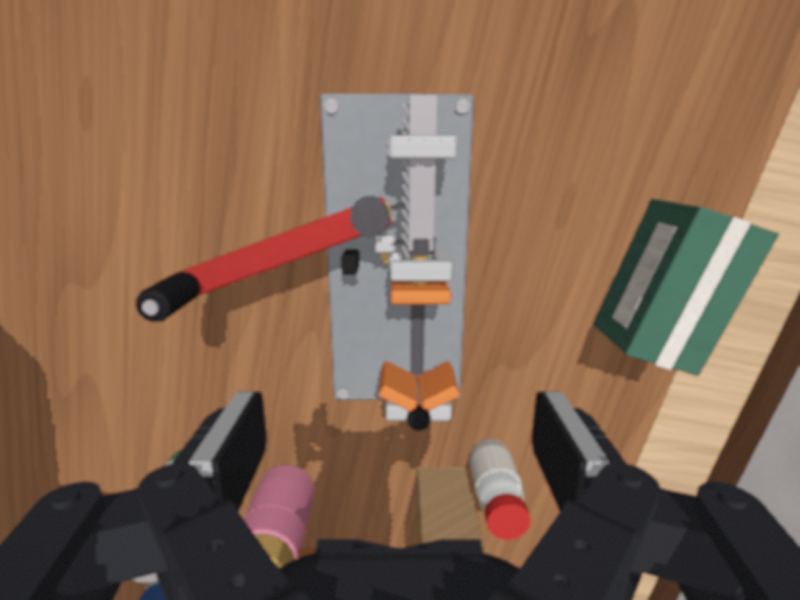

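View pics/w2.png

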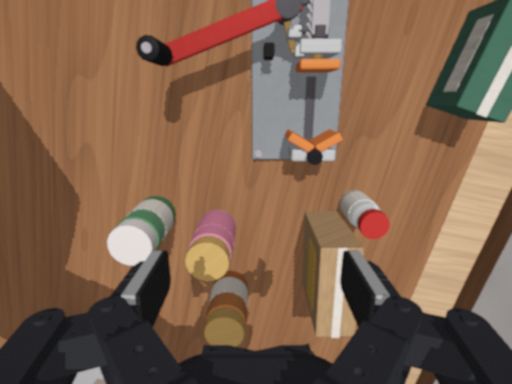

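w1 shows the bed corners, grip top at (150,307), pivot disc at (370,215), pad at (420,293) and V at (418,382), all in enlarged pixels. w2 shows the honey lid at (225,325), the pink one at (210,255) and the olive at (132,240). Next I'll measure from both wrist views.

```bash
cat > meas.py <<'E'
from h import *
def rect(fn):
    im,d,P=load(fn);C=cloud(d,P);h=cv2.cvtColor(im,cv2.COLOR_RGB2HSV); return im,h,C,P
def disc(C,zlo,zhi,c,r,mask=None):
    m=(C[...,2]>zlo)&(C[...,2]<zhi)&(np.hypot(C[...,0]-c[0],C[...,1]-c[1])<r)
    if mask is not None:m&=mask
    p=C[m]; (cc,rr)=cv2.minEnclosingCircle(p[:,:2].astype(np.float32)); u=np.argwhere(m)[:,::-1].mean(0)
    return len(p),np.median(p[:,2]).round(1),p[:,:2].mean(0).round(1),np.round(cc,1),round(rr,1),u
if __name__=='__main__':
  U={}
  for fn in('w1','w2'):
    im,h,C,P=rect(fn); print(fn)
    m=(h[...,1]<80)&(abs(C[...,2]-10)<5)&(np.hypot(C[...,0]-642,C[...,1]-43)<170)
    p=C[m]; r=cv2.minAreaRect(p[:,:2].astype(np.float32)); print('bed',len(p),np.median(p[:,2]).round(1),np.round(r[0],1),np.round(r[1],1),round(r[2],2))
    g=disc(C,115,140,(475,4),25); print('grip',g[:5]); 
    l=disc(C,110,128,(617,-344),40); print('honey lid',l[:5]); l2=disc(C,110,128,(575,-239),40); print('pink lid',l2[:5])
    U[fn]=(P,g[5],l[5],l2[5])
    o=(h[...,0]>5)&(h[...,0]<17)&(h[...,1]>170)&(h[...,2]>90)&(C[...,2]>20)
    O=np.array([675.6,-21.3,0]); L=np.stack([(C-O)@ex,(C-O)@ey,C[...,2]],-1)
    pad=L[o&(abs(L[...,0]+52)<14)&(abs(L[...,1])<40)&(L[...,2]>66)]; print('pad top',len(pad),pad.min(0).round(1),pad.max(0).round(1),np.median(pad,0).round(1))
    v=L[o&(L[...,0]>0)&(L[...,0]<60)&(abs(L[...,1])<45)]; print('V',len(v),v.min(0).round(1),v.max(0).round(1))
    for s in(1,-1):
        w=v[(v[:,1]*s>5)&(v[:,2]<62)]
        if len(w)>10:
            vx,vy,x0,y0=cv2.fitLine(w[:,:2].astype(np.float32),cv2.DIST_HUBER,0,.01,.01).ravel(); print(' face',s,len(w),'slope dx/dy',round(vx/vy,3),'x at y=0',round(x0-y0*vx/vy,1))
        w=v[(v[:,1]*s>3)&(v[:,2]>=65)]; print(' top',s,len(w),w.mean(0).round(1) if len(w) else '')
  for i in(1,2,3): print('tri',tri(U['w1'][0],U['w1'][i],U['w2'][0],U['w2'][i]))
E
python3 meas.py
```

```text
w1
bed 11419 10.1 [642.4  44.9] [130.  287.3] 11.54
grip (486, np.float64(125.3), array([477.8,   7. ]), array([476. ,   5.2]), 12.8)
honey lid (0, np.float64(nan), array([nan, nan]), array([0., 0.]), 0.0)
pink lid (106, np.float64(114.8), array([ 587.2, -211.8]), array([ 585.4, -213.9]), 14.8)
pad top 37 [-61.8 -21.9  66.3] [-51.4  20.3  72.1] [-61.4  -1.4  68.8]
V 655 [ 26.4 -33.8  20.1] [50.5 30.9 71.3]
 face 1 252 slope dx/dy -0.575 x at y=0 44.7
 top 1 33 [39.4 12.4 67. ]
 face -1 241 slope dx/dy 0.551 x at y=0 43.6
 top -1 35 [ 37.2 -15.7  67. ]
w2
bed 9130 10.2 [650.4   7.4] [130.1 212.6] 11.51
grip (569, np.float64(125.5), array([477.5,   4.4]), array([475.6,   4.5]), 13.3)
honey lid (1091, np.float64(119.8), array([ 614.8, -340.4]), array([ 615., -346.]), 29.4)
pink lid (1436, np.float64(119.8), array([ 573.8, -232.9]), array([ 574.5, -235.3]), 29.4)
pad top 111 [-57.5 -24.4  66.2] [-49.4  20.7  73.5] [-50.5  -4.6  71. ]
V 216 [ 28.5 -35.1  23.4] [51.5 28.1 72. ]
 face 1 105 slope dx/dy -0.581 x at y=0 44.9
 top 1 20 [38.1 13.9 67.3]
 face -1 19 slope dx/dy -1.746 x at y=0 -
[... 667 characters left out ...]
um.true_divide(
  return _methods._mean(a, axis=axis, dtype=dtype,
  ret = ret.dtype.type(ret / rcount)
meas.py:8: RuntimeWarning: Mean of empty slice.
  return len(p),np.median(p[:,2]).round(1),p[:,:2].mean(0).round(1),np.round(cc,1),round(rr,1),u
Traceback (most recent call last):
  File "meas.py", line 27, in <module>
    for i in(1,2,3): print('tri',tri(U['w1'][0],U['w1'][i],U['w2'][0],U['w2'][i]))
                                 ~~~^^^^^^^^^^^^^^^^^^^^^^^^^^^^^^^^^^^^^^^^^^^^^
  File "h.py", line 22, in tri
    s=np.linalg.lstsq(np.c_[r1,-r2],o2-o1,rcond=None)[0]
      ~~~~~~~~~~~~~~~^^^^^^^^^^^^^^^^^^^^^^^^^^^^^^^^
numpy.linalg.LinAlgError: SVD did not converge in Linear Least Squares
```

```bash
cat > pick.py <<'E'
from meas import *
im,h,C,P=rect('s0'); b=disc(C,110,128,(617,-344),40); print('scene lid',b[:5])
im,h,C,P2=rect('w2'); a=disc(C,110,128,(617,-344),40); print('two-view top centre',tri(P,b[5],P2,a[5]))
J=np.array([615.,-346,0])
assert np.hypot(*(b[3]-J[:2]))<7
arm.move_to([*J[:2],190],Q)
print('guard',arm.movel([*J[:2],55],feed=150,guard=20))
arm.set_gripper(0); s=arm.state(); print(s['t'],s['finger_gap'],s['grasp_force'],s['force'])
arm.movel([*J[:2],200],feed=200); s=arm.state(); print(s['t'],s['finger_gap'],s['grasp_force'],s['force'])
snap('scene','s1')
E
python3 pick.py
```

```text
scene lid (353, np.float64(120.0), array([ 617.8, -346.9]), array([ 613.2, -347.2]), 30.1)
two-view top centre (array([ 614.40503419, -346.63734956,  114.08955897]), np.float64(2.907265447100732))
guard False
5.775 0.7012740739003975 63.851158618927 [-4.05570219 -0.2774745   9.26269241]
6.65 0.7006706184860906 65.96868395805359 [ 0.20843862  0.79048318 -5.98146065]
```

```bash
cat > place.py <<'E'
from meas import *
im,h,C,P=rect('s1'); t=arm.state()['tool_pos']
m=(h[...,0]>10)&(h[...,0]<32)&(h[...,1]>110)
m=m&(np.hypot(C[...,0]-t[0],C[...,1]-t[1])<60)&(C[...,2]>130)
p=C[m]; print(t.round(1),len(p),np.percentile(p,[2,50,98],axis=0).round(1))
O=np.array([675.6,-21.3,0]); g=O+1.5*ex-1.2*ey; print(g)
arm.move_to([g[0],g[1],200],Q)
arm.movel([g[0],g[1],74],feed=120)
print('contact',arm.movel([g[0],g[1],61],feed=12,guard=5)); s=arm.state(); print(s['t'],s['tool_pos'].round(1),s['force'].round(1))
E
python3 place.py
```

```text
[ 614.5 -345.7  198.3] 580 [[ 602.2 -380.3  147. ]
 [ 633.8 -351.7  239.1]
 [ 649.9 -308.4  409. ]]
[674.72548481 -23.01032838   0.        ]
contact True
9.825 [674.6 -23.   66.4] [-1.1  0.7  6.7]
```

```bash
python3 - <<'E'
from meas import *
arm.set_gripper(1.0); p=arm.state()['tool_pos']
arm.movel([p[0],p[1],200],feed=200)
arm.move_to([640,60,270],Q); print(arm.state()['t']); snap('wrist','w3'); snap('scene','s3')
im,h,C,P=rect('w3'); O=np.array([675.6,-21.3,0])
l=disc(C,124,136,(675,-23),45); print('lid',l[:5], 'local',((np.r_[l[3],0]-O)@ex).round(1),((np.r_[l[3],0]-O)@ey).round(1))
S=rect('s3'); b=disc(S[2],124,136,(675,-23),45); print('scene lid',b[:5],'local',((np.r_[b[3],0]-O)@ex).round(1),((np.r_[b[3],0]-O)@ey).round(1))
g=disc(C,115,140,(475,4),25); print('grip',g[:5])
cv2.imwrite('pics/w3b.png',np.hstack([cv2.resize(im[40:290,60:360][:,:,::-1],(480,400)),cv2.resize(S[0][150:270,200:330][:,:,::-1],(320,400),interpolation=cv2.INTER_CUBIC)]))
E
```

```text
11.5583
lid (1807, np.float64(130.0), array([673.9, -21.5]), array([674.5, -23. ]), 28.9) local 1.4 -1.4
scene lid (298, np.float64(129.9), array([675.3, -25. ]), array([672.5, -23.4]), 30.5) local 1.4 -3.5
grip (491, np.float64(125.4), array([477.8,   7.2]), array([476.1,   5.6]), 12.8)
```

View pics/w3b.png

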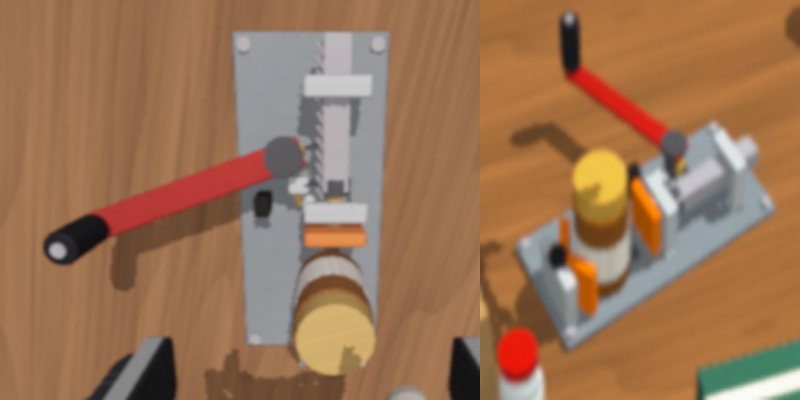

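```bash
cat > lev.py <<'E'
from meas import *
PV=np.array([611.8,89.3]); G0=np.array([475.8,5.2]); r0=G0-PV; ZL=83
a0=np.arctan2(r0[1],r0[0]); R=np.hypot(*r0)
def pos(th): return np.array([*(PV+R*np.array([np.cos(a0-th),np.sin(a0-th)])),ZL])
def tang(th): return np.array([np.sin(a0-th),-np.cos(a0-th),0])
_c=tang(.3); QL=[quat(s*np.array([_c[1],-_c[0],0])) for s in(1,-1)]
def theta(s):
    v=s['tool_pos'][:2]-PV; return (a0-np.arctan2(v[1],v[0])+np.pi)%(2*np.pi)-np.pi
def arc(t0,t1,feed,guard,step=.12):
    n=max(1,int(np.ceil(abs(t1-t0)/step)))
    for t in np.linspace(t0,t1,n+1)[1:]:
        if arm.movel(pos(t),feed=feed,guard=guard): return True,t
    return False,t1
def ft(th,f0): s=arm.state(); return -(s['force']-f0)@tang(th),s   # resistance to the stroke
E
python3 - <<'E'
from lev import *
print(pos(0),pos(.6))
sol=[arm.ik(pos(.3),q) for q in QL]; print(sol)
k=min((i for i in(0,1) if sol[i] is not None),key=lambda i:abs(sol[i][5]-arm.state()['qpos'][5])); q=QL[k]; print('use',k)
arm.set_gripper(.75)
arm.move_to([*pos(0)[:2],190],q)
print(arm.movel(pos(0),feed=150,guard=12)); arm.set_gripper(0); s=arm.state()
print(s['t'],s['tool_pos'],s['finger_gap']*85,s['grasp_force'],s['force'],theta(s))
snap('scene','s4'); np.save('f0.npy',s['force'])
E
```

```text
[475.8   5.2  83. ] [452.06792436  96.68065117  83.        ]
[array([ 0.10712594,  0.19651858, -0.38571007,  0.98856767,  0.        ,
        2.99489219]), array([ 0.10712594,  0.19651858, -0.38571007,  0.98856767,  0.        ,
       -0.14670046])]
use 0
False
14.6083 [476.33851191   4.96412411  83.74902771] 23.830438011163537 58.422566056251526 [-1.7779813  -2.819946    7.78763014] -0.003032196506999263
```

```bash
cat >> lev.py <<'E'
c_=tang(.1); QG=quat(np.array([c_[1],-c_[0],0]))
def stroke(start,tmax=.74,step=.006,rise=4.0,verbose=True):
    """drive: quick to start, then creep until resistance rises steeply over the drive force"""
    f0=np.zeros(3); hit,t=arc(0,start,90,14); log=[]
    if hit: print('EARLY',t,arm.state()['force']); return None
    while t<tmax:
        t+=step; g=arm.movel(pos(t),feed=20,guard=5); f,s=ft(t,f0); log.append((t,theta(s),f))
        F=[x[2] for x in log]; base=np.median(F[:-2][-8:]) if len(F)>4 else None
        if base is not None and (F[-1]-base>rise): break
        if g: print('guard',log[-1]); break
    s=arm.state(); print('end',round(s['t'],2),np.round(log[-1],3),'base',base,'gap',round(s['finger_gap']*85,1),'gf',round(s['grasp_force'],1))
    if verbose: print(np.round(log,3)[:,[0,2]].tolist())
    return t
def back(t): 
    arc(t,0,120,None); s=arm.state(); print('back',round(s['t'],2),round(theta(s),3),s['force'].round(1))
E
python3 - <<'E'
from lev import *
print(arm.ik(pos(.72),QG))
arm.movel(pos(0),QG,feed=100); s=arm.state(); print(s['t'],s['force'].round(1),theta(s))
t=stroke(.40)
E
```

```text
[ 0.24958368  0.21378643 -0.36376013  0.99324977  0.          2.93734993]
15.0083 [-1.6 -2.2  6.3] -0.002891904046169902
end 21.06 [0.514 0.509 7.421] base 3.2374253178378334 gap 24.0 gf 58.6
[[0.406, 2.007], [0.412, 1.389], [0.418, 1.547], [0.424, 2.271], [0.43, 1.671], [0.436, 2.164], [0.442, 1.991], [0.448, 2.858], [0.454, 1.966], [0.46, 3.217], [0.466, 3.467], [0.472, 3.258], [0.478, 1.774], [0.484, 2.406], [0.49, 2.233], [0.496, 3.319], [0.502, 4.781], [0.508, 5.548], [0.514, 7.421]]
```

```bash
cat > padm.py <<'E'
from lev import *
O=np.array([675.6,-21.3,0])
def pad(fn,cam='scene',lo=-62,hi=-5):
    snap(cam,fn); im,h,C,P=rect(fn)
    L=np.stack([(C-O)@ex,(C-O)@ey,C[...,2]],-1)
    o=(h[...,0]>5)&(h[...,0]<17)&(h[...,1]>170)&(h[...,2]>90)&(L[...,0]>lo)&(L[...,0]<hi)&(abs(L[...,1])<32)&(L[...,2]>25)&(L[...,2]<76)
    p=L[o]; lid=disc(C,124,136,(676,-26),48)
    print(fn,'pad x med/pcts',len(p),np.percentile(p[:,0],[2,50,90,98]).round(1) if len(p) else '','lid local x',((np.r_[lid[3],0]-O)@ex).round(1),'y',((np.r_[lid[3],0]-O)@ey).round(1),lid[:2])
E
python3 - <<'E'
from padm import *
back(.514); pad('s5')
z=np.load('pics/s0.npz'); im,h,C,P=rect('s0'); L=np.stack([(C-O)@ex,(C-O)@ey,C[...,2]],-1)
for i in(2,3):
    t=stroke(.47,tmax=.53,verbose=False); back(t); pad(f's{i+4}')
E
```

```text
back 22.48 -0.003 [-1.6 -1.3  7.6]
s5 pad x med/pcts 143 [-50.7 -41.7 -40.  -39.1] lid local x 1.3 y -3.9 (302, np.float64(129.9))
end 25.96 [0.518 0.512 8.176] base 3.1547642034773595 gap 23.6 gf 59.8
back 27.42 -0.003 [-1.1 -1.5  7.2]
s6 pad x med/pcts 84 [-41.  -33.2 -30.1 -29.3] lid local x 2.5 y -2.3 (301, np.float64(129.9))
end 30.9 [ 0.518  0.512 10.335] base 4.24846318536283 gap 24.0 gf 60.5
back 32.36 -0.003 [-0.8 -0.9  7.2]
s7 pad x med/pcts 71 [-34.3 -26.2 -23.1 -22.4] lid local x 9.1 y -2.3 (301, np.float64(130.1))
```

```bash
python3 - <<'E'
from padm import *
t=stroke(.455,tmax=.53,step=.005,rise=3.5); back(t); pad('s8')
z=cv2.imread('pics/s8.png')[170:260,200:330]; cv2.imwrite('pics/s8c.png',cv2.resize(z,(780,540),interpolation=cv2.INTER_CUBIC))
E
```

```text
end 36.81 [0.515 0.509 9.251] base 5.0883755974857525 gap 24.0 gf 61.0
[[0.46, 4.603], [0.465, 4.543], [0.47, 5.33], [0.475, 4.377], [0.48, 5.174], [0.485, 4.677], [0.49, 4.759], [0.495, 5.003], [0.5, 6.042], [0.505, 7.833], [0.51, 8.282], [0.515, 9.251]]
back 38.23 -0.003 [-1.3 -1.   8.4]
s8 pad x med/pcts 72 [-35.3 -25.3 -23.  -22.3] lid local x 6.5 y -2.9 (299, np.float64(130.0))
```

View pics/s8c.png

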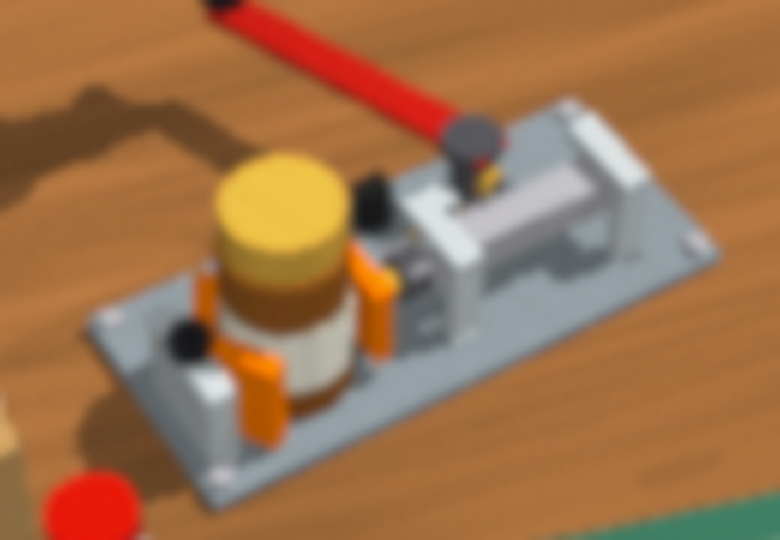

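The scene crop shows the jar in the V at (283,300), with the pressed-back face at (375,300) and the dark ram nose behind it at (415,265). I'll release the lever and measure nose to face with the wrist camera.

```bash
python3 - <<'E'
from padm import *
arm.set_gripper(.75); p=arm.state()['tool_pos']
arm.movel([p[0],p[1],190],feed=150); arm.move_to([640,75,260],Q); print(arm.state()['t'])
pad('w9','wrist')
im,h,C,P=rect('w9'); L=np.stack([(C-O)@ex,(C-O)@ey,C[...,2]],-1)
g=disc(C,115,140,(475,4),25); print('grip',g[:5])
for fn in('w1','w9'):
    im,h,C,P=rect(fn); L=np.stack([(C-O)@ex,(C-O)@ey,C[...,2]],-1)
    print(fn)
    for x0 in range(-240,-18,3):
        m=(abs(L[...,0]-x0)<1.5)&(abs(L[...,1]+1.2)<4)
        if x0<-190 or x0>-90: print((x0,round(float(np.median(L[m][:,2])),0) if m.any() else None,m.sum()),end=' ')
    print()
w=im[40:260,200:330]; cv2.imwrite('pics/w9c.png',cv2.resize(w[:,:,::-1],(354,600),interpolation=cv2.INTER_CUBIC))
E
```

```text
40.725
w9 pad x med/pcts 276 [-35.9 -35.2 -34.8 -34.5] lid local x 7.1 y -1.3 (1818, np.float64(130.0))
grip (503, np.float64(125.3), array([477.9,   7.3]), array([475.7,   5. ]), 13.2)
w1
(-240, 0.0, np.int64(18)) (-237, -1.0, np.int64(12)) (-234, 0.0, np.int64(17)) (-231, 0.0, np.int64(12)) (-228, -0.0, np.int64(18)) (-225, 0.0, np.int64(10)) (-222, -0.0, np.int64(17)) (-219, 0.0, np.int64(13)) (-216, 4.0, np.int64(12)) (-213, None, np.int64(0)) (-210, 55.0, np.int64(6)) (-207, 55.0, np.int64(14)) (-204, 55.0, np.int64(18)) (-201, 55.0, np.int64(20)) (-198, 55.0, np.int64(21)) (-195, 55.0, np.int64(14)) (-192, 55.0, np.int64(21)) (-87, 51.0, np.int64(6)) (-84, 61.0, np.int64(29)) (-81, 67.0, np.int64(15)) (-78, 67.0, np.int64(15)) (-75, 67.0, np.int64(12)) (-72, 67.0, np.int64(13)) (-69, 67.0, np.int64(5)) (-66, 52.0, np.int64(4)) (-63, 53.0, np.int64(27)) (-60, 70.0, np.int64(25)) (-57, 72.0, np.int64(14)) (-54, 72.0, np.int64(15)) (-51, 72.0, np.int64(7)) (-48, None, np.int64(0)) (-45, None, np.int64(0)) (-42, None, np.int64(0)) (-39, None, np.int64(0)) (-36, None, np.int64(0)) (
[... 476 characters left out ...]
201, 10.0, np.int64(17)) (-198, 9.0, np.int64(14)) (-195, 10.0, np.int64(11)) (-192, 10.0, np.int64(17)) (-87, 56.0, np.int64(13)) (-84, 64.0, np.int64(29)) (-81, 67.0, np.int64(12)) (-78, 68.0, np.int64(14)) (-75, 67.0, np.int64(14)) (-72, 67.0, np.int64(14)) (-69, 66.0, np.int64(6)) (-66, 56.0, np.int64(3)) (-63, 57.0, np.int64(15)) (-60, 57.0, np.int64(14)) (-57, 57.0, np.int64(16)) (-54, 57.0, np.int64(12)) (-51, 57.0, np.int64(6)) (-48, 52.0, np.int64(11)) (-45, 51.0, np.int64(13)) (-42, 51.0, np.int64(11)) (-39, 51.0, np.int64(14)) (-36, 59.0, np.int64(45)) (-33, 72.0, np.int64(16)) (-30, 72.0, np.int64(12)) (-27, 72.0, np.int64(12)) (-24, 87.0, np.int64(82)) (-21, 117.0, np.int64(93))
```

View pics/w9c.png

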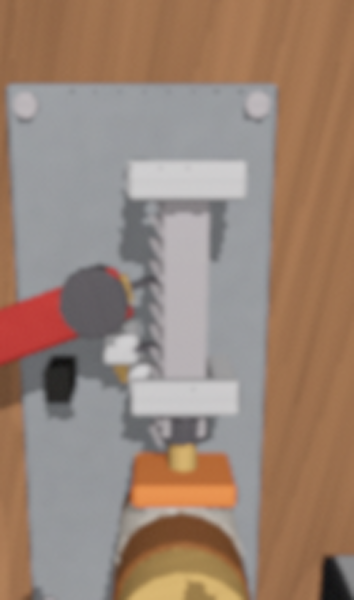

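```bash
python3 - <<'E'
from padm import *
im,h,C,P=rect('w9'); L=np.stack([(C-O)@ex,(C-O)@ey,C[...,2]],-1)
n=L[(abs(L[...,1]+1.2)<9)&(L[...,0]>-66)&(L[...,0]<-38)&(L[...,2]>53.8)&(L[...,2]<60)]
print('nose z57 pts',len(n),np.sort(n[:,0])[-12:].round(1))
f=L[(abs(L[...,1]+1.2)<20)&(L[...,0]>-40)&(L[...,0]<-15)&(abs(L[...,2]-72)<1.2)]; print('pad top x',np.percentile(f[:,0],[1,5,50,95,99]).round(1))
b=np.load('pics/w2.npz'); im,h,C,P=rect('w2'); L=np.stack([(C-O)@ex,(C-O)@ey,C[...,2]],-1)
f=L[(abs(L[...,1]+1.2)<20)&(L[...,0]>-66)&(L[...,0]<-40)&(abs(L[...,2]-72)<1.2)]; print('open pad top x',np.percentile(f[:,0],[1,5,50,95,99]).round(1))
im,h,C,P=rect('w1'); L=np.stack([(C-O)@ex,(C-O)@ey,C[...,2]],-1)
f=L[(abs(L[...,1]+1.2)<20)&(L[...,0]>-66)&(L[...,0]<-40)&(abs(L[...,2]-72)<1.2)]; print('open pad top x w1',np.percentile(f[:,0],[1,5,50,95,99]).round(1))
r=[]
for fn in('w1','w9'):
    im,h,C,P=rect(fn); L=np.stack([(C-O)@ex,(C-O)@ey,C[...,2]],-1)
    n=L[(abs(L[...,1]+1.2)<6)&(abs(L[...,2]-55)<1.5)&(L[...,0]<-80)]; print(fn,'ram rear',np.sort(n[:,0])[:6].round(1))
E
```

```text
nose z57 pts 148 [-51.9 -51.6 -51.6 -51.3 -51.3 -51.2 -51.1 -51.1 -50.7 -50.7 -44.7 -40.4]
pad top x [-34.8 -34.7 -29.5 -22.3 -18.4]
open pad top x [-60.6 -60.5 -55.9 -50.5 -50.4]
open pad top x w1 [-61.1 -60.8 -55.9 -51.7 -51.5]
w1 ram rear [-208.8 -208.7 -208.7 -208.7 -208.6 -208.6]
w9 ram rear [-163.9 -163.9 -163.9 -163.9 -163.9 -163.9]
```

```bash
python3 -c "
from workcell import arm
print(arm.state()['t'],arm.hand_in())"
```

```text
the job is handed in; nothing more can be done
40.775 None
```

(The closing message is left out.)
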